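# Seat the vaccine logger in its reader and hold its recessed reset key down

## Task

Push the white temperature logger square into the corner of its reader station, flush against both the back stop and the side rail. Then, with the blue stylus from the pen stand, reach down through the blue-ringed hole in the logger and press the orange reset key fully down, keeping the logger seated; finish while still gripping the stylus and holding the key down. Leave everything else on the desk where it is.

Things in the scene. Friction and masses are not known exactly. Their poses are not given: they have to be found in the camera images.
- station: Fixed reader station. Dark flat bed 140 (its x) by 170 mm (its y), 8 mm high; origin: bed centre at table height. Far (+x) edge: pale console 45 mm deep, 34 mm high, its near face with brass contacts is the back stop, at x = 70 mm. Left (+y) edge: pale side rail 12 mm thick, 26 mm high, inner face at y = 85 mm. Other edges open. At yaw 0 x points away from the robot; turned up to 17 degrees.
- station_corner (a point): The inside corner of the station, where back stop (its y-z plane), side rail (its x-z plane) and bed (8 mm over the desk, towards -x and -y) meet. Axes as station.
- logger: White logger, loose, face up on the bed: 64 (its x) by 100 (its y) by 26 mm high, about 130 g; origin: centre of its underside. Starts 5 to 40 mm short of stop and rail, up to 12 degrees askew. Seated: +x long side on the back stop, +y short end on the side rail, so its origin is 32 and 50 mm from them. Slides at 1 to 3 N and squares up when pushed on a stop with 6 to 9 N.
- logger_corner (a point): The logger's lower far left corner (+32 mm, +50 mm from its origin, at its underside); it meets station_corner when the logger is seated. Axes as logger.
- reset_hole (a point): Centre of the mouth of the round hole in the logger's top face, 28 mm from the logger's centre towards its right (-y) end, ringed in blue: 12 mm in diameter, straight down. The orange reset key lies at its bottom, 12 mm below the mouth. Fingers do not fit in.
- reset_button (a joint): Travel of the reset key, m: 0 at rest, 0.005 fully down against its stop. It springs back: it begins to move at 2 N and is fully down at 4.5 N.
- pen_stand: Fixed wooden pen stand 56 (its x) by 170 (its y) by 56 mm high, origin under its centre, turned up to 29 degrees. Three upright holes, 13.4 mm wide, 50 mm deep, in a row along its y at -55, 0, +55 mm, each with one pen (stylus, marker, penlight in any order) standing out 65 to 75 mm (tops 122 to 131 mm over the desk). Neighbours 55 mm away: jaws that close across the row (along the stand's x) clear them.
- stylus: Blue stylus, upright in one of the stand's holes, tip down, 22 g: 125 mm long; white tip 5 mm in diameter and 20 mm long, then a round blue barrel 12 mm in diameter to the top. Origin: the end of the tip; z runs up the barrel. At the start its end is 6 mm over the desk. The clip at the top is for looks only.
- stylus_tip (a point): The end of the stylus's white tip (the same point as its origin).
- stylus_grip (a point): Point on the stylus's axis 85 mm above the tip, in the free part of the barrel (35 mm above the top of the pen stand): a good place to grip it.
- marker: Bystander in the pen stand: black marker with a red cap, 118 mm long, 12 mm barrel, 15 mm cap; origin at its lower end.
- penlight: Bystander in the pen stand: silver penlight, 117 mm long, 12 mm barrel, 15 mm head; origin at its lower end.
- oximeter: Grey pulse oximeter 58 x 32 x 31 mm lying between station and stand. Loose bystander; origin under its centre, at table height.
- swab_box: Open box of green and white swab sachets, 75 x 110 x 55 mm, between the robot and the oximeter. Loose bystander; origin under its centre, at table height.
- vial_rack: Blue rack of small glass vials, 56 x 116 x 54 mm, beyond the oximeter. Loose bystander; origin under its centre, at table height.
- kidney_dish: Steel kidney dish, 110 x 210 x 40 mm, on the left. Loose bystander; origin under its centre, at table height.
Mind the look-alikes: they are no part of the job. What is shaped like the logger but brown or red is not meant.

How it is judged:
By the outcome, as a careful person would: the job done as asked, in the order asked, and still so for the second after the job is handed in, while the arm keeps its last pose, push and grip.
It also fails if it takes over 72 s, if anything falls off the work surface, if the arm or the gripper's body presses on something with over 40 N, if the wrist force passes 120 N, or if a joint passes its speed limit or range.

## Robot

A 6-joint arm with a two-finger parallel gripper is mounted at the origin on the work surface. World frame = base frame: x ahead of the robot, y to its left, z up, the work surface at z = 0. Lengths are in mm, angles in rad, forces in N, time in s.
With the tool pointing down it reaches from about 375 to 825 mm from the base axis. Payload 5.5 kg.
Tool frame: the origin (TCP) lies between the finger pads; the fingertips stand 14 mm ahead of it and the grasp point (between the pads) lies 5 mm behind it; z points along the fingers, y is the direction in which the jaws open and shut (so a half turn about z gives the same grasp; the last joint's range is limited). The gripper opens to 85 mm and grips with 20 to 120 N. Pads are 22 mm wide; open, the fingers measure 114 mm over their backs; the gripper's body (76 mm by 85 mm) begins 54 mm behind the grasp point. The pads swing forward as they close: fully open they stand 13 mm farther back than shut.
Start: joints at [1.24, 0.314, -0.047, 1.21, 0, 1.571], TCP at [194.876, 567.466, 245.299] pointing down, gripper open.
Joint ranges: [-2.67, 2.67], [-0.69, 1.73], [-1.03, 1.25], [-2.08, 2.16], [-1.42, 1.45], [-3.14, 3.14]. Speed limits (rad/s): [2.39, 2.39, 3.01, 3.14, 3.14, 3.14].

## Interface

Orientations are given as a unit quaternion [x, y, z, w].
In Python, from station import ctrl, eyes gives the robot as it stands.
- The arm moves only by the tool servo_tool, never from a script. Its argument "rows" is one flat list of numbers, 7 for each row, row after row: the shift along the tool's x, y, z in cm, then the turn, a rotation vector about the tool's x, y, z in degrees, then the finger opening in cm, from 0 to 8.54. A call has exactly 8 rows; each row shifts and turns the commanded pose from where the row before left it, along the tool's axes as they then stand; what a row does not reach is not made up. A row lasts 1/12 s, in which the tool goes at most 41.7 mm and 7.16 degrees, less where a joint would pass 70% of its speed; a pose out of reach is approached as far as the arm can. A call with a gripper value outside its range is refused whole. The fingers move at their own pace and stop on an object; "newtons" is the grip in N (left out, the last holds). Time passes only in rows, so rows that do not move let the fingers close, or fill a call up. It gives the time, the measured TCP pose, the force and the opening at its end, in the units of the state.
- ctrl.observe(): the state, without advancing time (a new reading comes with each control period).
- eyes.get_image(name): name is "scene" or "top" or "wrist"; returns (picture, depth): 420x560x3 uint8, red, green, blue; 420x560 float32, mm along the optical axis (not along the pixel's ray), 0 where there is no reading.
- eyes.camera_model(name): a dict with "intrinsics" (3x3 intrinsics, pixels), "dist" ([k1, k2, p1, p2, k3] as OpenCV has them; the pictures are not rectified), "R" (3x3) and "t" (3): a world point X has camera coordinates R X + t; the wrist camera has in their place "T_tool_cam" (4x4, takes a point from camera to tool coordinates, whose origin is the TCP and whose axes are the flange's). Camera axes: x right, y down, z forward; pixel columns grow to the right and rows downward; lengths in mm; the calibration is good to about 2 mm. A picture is of the moment at which its call begins: read the wrist's pose just before it. camera_model takes no time and is no camera call.
- ctrl.finish_job(): hands the job in, once; it reports no verdict.
The state is a dict: "t": time; "joint_pos": joint angles; "joint_velocities": joint speeds; "joint_torque": joint torques, N m; "position": TCP position; "tcp_rot": TCP orientation; "contact_force": force on the tool from outside, world axes, zero at the start; "torque": the same for the moment, N m; "gripper_width": finger opening in mm.
Only numpy, scipy, OpenCV 4.12 (cv2) and the standard library are available. Lean on these libraries where they do the work, as an engineer would, in place of code of your own. Each camera call takes 0.05 s, during which the arm holds its last target.

## Working session

There is one attempt and no reset: what is moved stays moved. The work goes in short steps, Python scripts to look and compute and a tool call to move; the robot and the scene stay as the last step left them, time stands still between calls to the robot, and variables do not carry over. Pictures are saved under pics/ and viewed, and the job is handed in when it is done.

Besides the shell and the picture viewer there is one more tool, called after "Call:" as name(argument=value, ...), one argument or row to a line, values as JSON. servo_tool: Moves the arm, as the interface text tells. Its arguments: {"type":"object","properties":{"rows":{"type":"array","items":{"type":"number"}},"newtons":{"type":"number"}},"required":["rows"]}

```bash
ls; mkdir -p pics; python3 - <<'E'
from station import ctrl, eyes
import cv2,numpy as np
print(ctrl.observe())
for n in ["scene","top","wrist"]:
    im,d=eyes.get_image(n); cv2.imwrite(f"pics/{n}0.png",im[:,:,::-1]); np.savez(f"pics/{n}0.npz",im=im,d=d)
    print(n,eyes.camera_model(n))
E
```

```text
pics
{'t': 0.0, 'joint_pos': array([ 1.24001977e+00,  3.14226596e-01, -4.80684732e-02,  1.21022349e+00,
        1.12371213e-05,  1.57080615e+00]), 'joint_velocities': array([ 0.00099138,  0.00197309, -0.00167445,  0.00058211,  0.00130252,
       -0.00075814]), 'joint_torque': array([ 2.37543245e-03, -5.39591503e+01,  3.39748156e+01,  1.92348211e-02,
        1.79238023e-04,  1.75428930e-06]), 'position': array([194.68113077, 566.94524863, 244.43886919]), 'tcp_rot': array([ 1.64640110e-01,  9.86353331e-01, -8.48441477e-04, -1.47307857e-04]), 'contact_force': array([ 0.90907252, -0.05329901,  0.56157543]), 'torque': array([-0.02446344,  0.00350006, -0.03356713]), 'gripper_width': 85.60199737057552}
scene {'intrinsics': array([[431.76763012,   0.        , 279.11388773],
       [  0.        , 431.76763012, 214.11444616],
       [  0.        ,   0.        ,   1.        ]]), 'dist': array([0.00829378, 0.        , 0.        , 0.        , 0.        ]), 'R': array([[-0.10144692,  0.99482526,  0.00558718],
       [ 0.673624  ,  0.07282317, -0.73547773],
       [-0.73207871, -0.07084829, -0.6775
[... 442 characters left out ...]
0.0204687 , -0.99589857]]), 't': array([  92.20840141,  476.98048375, 1193.3036236 ])}
wrist {'intrinsics': array([[304.55942052,   0.        , 281.66893986],
       [  0.        , 304.55942052, 213.61898791],
       [  0.        ,   0.        ,   1.        ]]), 'dist': array([-0.06879042,  0.        ,  0.        ,  0.        ,  0.        ]), 'T_tool_cam': array([[-1.15794294e-03, -9.47607215e-01, -3.19435791e-01,
         8.27124224e+01],
       [ 9.99999327e-01, -1.11888688e-03, -3.05779382e-04,
        -4.76057850e-01],
       [-6.76537660e-05, -3.19435930e-01,  9.47607874e-01,
        -1.27650372e+02],
       [ 0.00000000e+00,  0.00000000e+00,  0.00000000e+00,
         1.00000000e+00]])}
```

View pics/scene0.png

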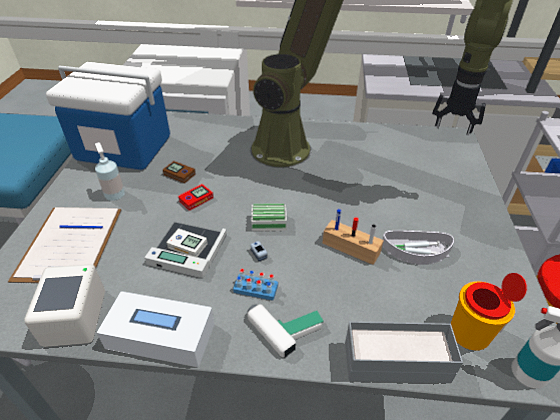

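View pics/top0.png

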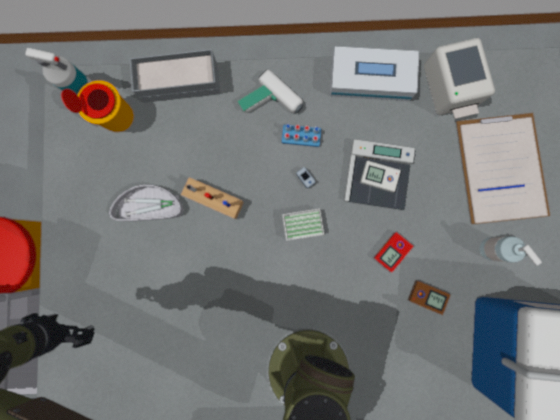

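View pics/wrist0.png

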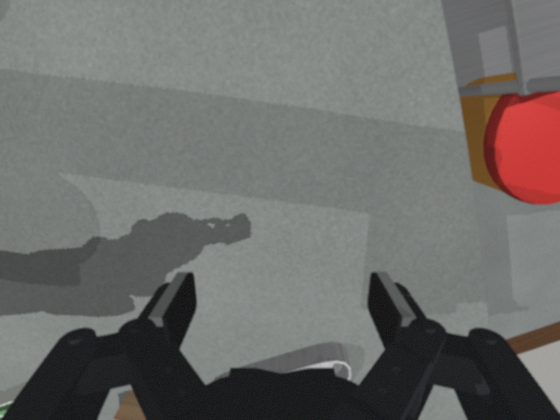

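```bash
python3 - <<'E'
import cv2,numpy as np
im=cv2.imread("pics/top0.png")
a=cv2.resize(im[130:220,335:425],(540,540),interpolation=cv2.INTER_CUBIC)
b=cv2.resize(im[165:230,170:255],None,fx=6,fy=6,interpolation=cv2.INTER_CUBIC)
cv2.imwrite("pics/ta.png",a);cv2.imwrite("pics/tb.png",b)
E
```

```text
(no output)
```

View pics/ta.png

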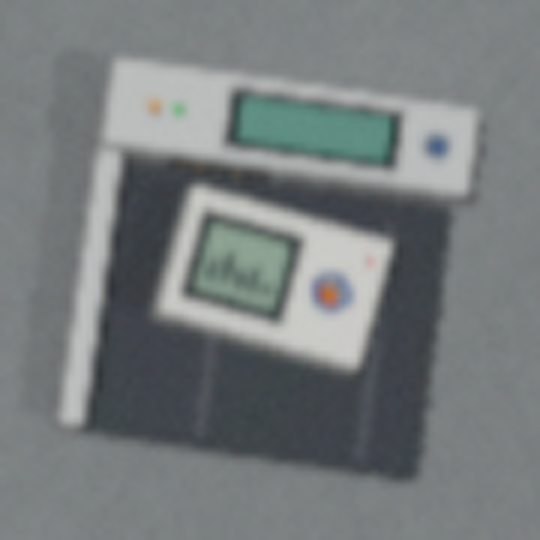

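View pics/tb.png

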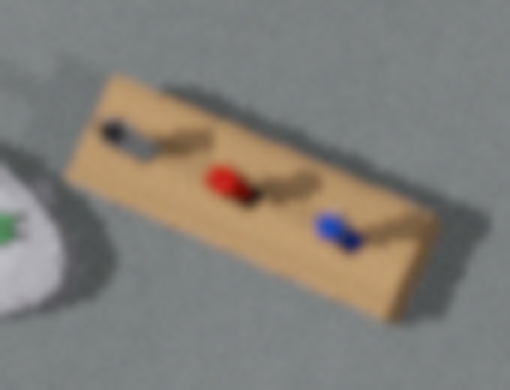

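```bash
cat > h.py <<'E'
import cv2,numpy as np
from scipy.spatial.transform import Rotation as Rn
from scipy.optimize import least_squares
from station import ctrl,eyes
def ray(name,px,st=None):
    m=eyes.camera_model(name)
    p=cv2.undistortPoints(np.array(px,float).reshape(-1,1,2),m["intrinsics"],m["dist"]).reshape(-1,2)
    d=np.c_[p,np.ones(len(p))]
    if name=="wrist":
        T=m["T_tool_cam"];R=Rn.from_quat(st["tcp_rot"]).as_matrix()
        return st["position"]+R@T[:3,3], d@(R@T[:3,:3]).T
    return -m["R"].T@m["t"], d@m["R"]
def atz(name,px,z,st=None):
    o,d=ray(name,px,st); z=np.broadcast_to(z,len(d))
    return o+d*((z-o[2])/d[:,2])[:,None]
def proj(name,X,st=None):
    m=eyes.camera_model(name);X=np.atleast_2d(X).astype(float)
    if name=="wrist":
        T=m["T_tool_cam"];R=Rn.from_quat(st["tcp_rot"]).as_matrix()
        Rc=(R@T[:3,:3]).T; t=-Rc@(st["position"]+R@T[:3,3])
    else: Rc,t=m["R"],m["t"]
    return cv2.projectPoints(X,cv2.Rodrigues(Rc)[0],t,m["intrinsics"],m["dist"])[0].reshape(-1,2)
def fit(name,px,L,st=None):
    """fit x,y,yaw of planar body: L local points (with z)"""
    L=np.array(L,float)
    W=atz(name,px,L[:,2],st)
    def f(q):
        c,s=np.cos(q[2]),np.sin(q[2])
        return ((L[:,:2]@np.array([[c,s],[-s,c]])+q[:2])-W[:,:2]).ravel()
    m=W[:,:2].mean(0)
    best=min((least_squares(f,[m[0],m[1],a]) for a in (-.5,.5)),key=lambda r:r.cost)
    return best.x,best.fun.reshape(-1,2)
def loc(q,p):
    c,s=np.cos(q[2]),np.sin(q[2]);return np.array([q[0]+c*p[0]-s*p[1],q[1]+s*p[0]+c*p[1]])
def snap(name,f):
    st=ctrl.observe();im,d=eyes.get_image(name);cv2.imwrite("pics/"+f+".png",im[:,:,::-1]);np.savez("pics/"+f+".npz",im=im,d=d,p=st["position"],q=st["tcp_rot"]);return st,im,d
def load(f):
    z=np.load("pics/"+f+".npz");return dict(position=z["p"],tcp_rot=z["q"]),z["im"],z["d"]
E
python3 - <<'E'
from h import *
np.set_printoptions(precision=2,suppress=True)
o=np.array([335,130])
c=lambda l,s,o:np.array(l)/s+np.array(o)-0.5+0.5/s
# console top corners: far left, far right, near right ; rail top near ; bed near right
px=c([[112,60],[480,105],[470,198],[62,428],[84,430],[415,478]],6,o)
L=[[115,97,34],[115,-85,34],[70,-85,34],[-70,97,26],[-70,85,26],[-70,-85,8]]
q,r=fit("top",px,L);print("station",q,np.degrees(q[2]));print(r)
px=c([[192,185],[393,240],[360,372],[155,315],[330,291]],6,o)
L=[[32,50,34],[32,-50,34],[-32,-50,34],[-32,50,34],[0,-28,34]]
g,r=fit("top",px,L);print("logger",g,np.degrees(g[2]));print(r)
px=c([[118,75],[437,218],[390,322],[68,180]],6,[170,165])
L=[[28,85,56],[28,-85,56],[-28,-85,56],[-28,85,56]]
s,r=fit("top",px,L);print("stand",s,np.degrees(s[2]));print(r)
print("holes",[loc(s,(0,y)) for y in(-55,0,55)])
print("pentops",atz("top",c([[328,226],[225,180],[112,132]],6,[170,165]),[131,124,123]))
z=np.load("pics/top0.npz")["d"]
m=eyes.camera_model("top")
print(z[200,228],z[195,208],z[175,380], z[178,373],z[152,385])
E
```

```text
station [ 544.02 -231.15   -0.17] -9.763544240063206
[[ 1.27  0.54]
 [-0.9   0.4 ]
 [ 0.95  0.61]
 [ 0.64  0.88]
 [-0.09 -0.19]
 [-1.88 -2.24]]
logger [ 561.27 -230.37   -0.3 ] -17.433570777528406
[[-1.74 -0.11]
 [-1.17  1.21]
 [ 2.47  0.97]
 [ 1.26 -1.94]
 [-0.81 -0.14]]
stand [508.75 265.27  -0.45] -25.577272329888753
[[-0.46 -0.43]
 [ 0.72  0.49]
 [-0.08  0.99]
 [-0.19 -1.05]]
holes [array([485.01, 215.66]), array([508.75, 265.27]), array([532.5 , 314.88])]
pentops [[486.46 217.76 131.  ]
 [509.69 265.64 124.  ]
 [533.51 317.53 123.  ]]
1184.0825 1118.5065 1204.5186 1199.7963 1209.9718
```

Call:
servo_tool(
  rows=[0,0,0,0,0,-4.6,5,0,0,0,0,0,-4.6,5,-2.6,-2.5,0,0,0,0,5,-2.6,-2.5,0,0,0,0,5,-2.6,-2.5,0,0,0,0,5,-2.6,-2.5,0,0,0,0,5,-2.6,-2.5,0,0,0,0,5,-2.6,-2.5,0,0,0,0,5],
  newtons=40,
)

```text
t: 0.82
position: [323.7, 391.6, 245.1]
tcp_rot: [0.085, 0.996, -0.0, -0.0]
contact_force: [0.3, 1.6, 0.2]
gripper_width: 49.9
```

Call:
servo_tool(
  rows=[-2.6,-2.5,0,0,0,0,5,-2.6,-2.5,0,0,0,0,5,-2.6,-2.5,0,0,0,0,5,-2.6,-2.5,0,0,0,0,5,-2.6,-2.5,0,0,0,0,5,-2.6,-2.5,0,0,0,0,5,-0.9,-3.5,0,0,0,0,5,-0.9,-3.5,0,0,0,0,5],
)

```text
t: 1.48
position: [458.1, 145.3, 244.9]
tcp_rot: [0.085, 0.996, -0.0, -0.0]
contact_force: [0.5, 0.2, 0.1]
gripper_width: 50.0
```

Call:
servo_tool(
  rows=[-0.9,-3.5,0,0,0,0,5,-0.9,-3.5,0,0,0,0,5,-0.9,-3.5,0,0,0,0,5,-0.9,-3.5,0,0,0,0,5,-0.9,-3.5,0,0,0,0,5,-0.9,-3.5,0,0,0,0,5,-0.9,-3.5,0,0,0,0,5,-0.9,-3.5,0,0,0,0,5],
)

```text
t: 2.15
position: [480.6, -143.0, 245.2]
tcp_rot: [0.085, 0.996, 0.0, -0.0]
contact_force: [0.8, 0.6, -0.5]
gripper_width: 49.5
```

Call:
servo_tool(
  rows=[-0.6,-2.4,2,0,0,0,5,-0.6,-2.4,2,0,0,0,5,-0.5,-2.3,2,0,0,0,5,0,0,0,0,0,0,5,0,0,0,0,0,0,5,0,0,0,0,0,0,5,0,0,0,0,0,0,5,0,0,0,0,0,0,5],
)

```text
t: 2.82
position: [486.3, -213.4, 186.3]
tcp_rot: [0.084, 0.996, -0.0, 0.001]
contact_force: [0.1, 0.0, -0.4]
gripper_width: 49.7
```

```bash
python3 - <<'E'
from h import *
st,im,d=snap("wrist","w1");print(st["t"],st["position"],st["tcp_rot"])
E
```

```text
2.8167 [ 486.30852779 -213.38025033  186.33965585] [ 8.43231237e-02  9.96438160e-01 -1.66534570e-04  7.58949196e-04]
```

View pics/w1.png

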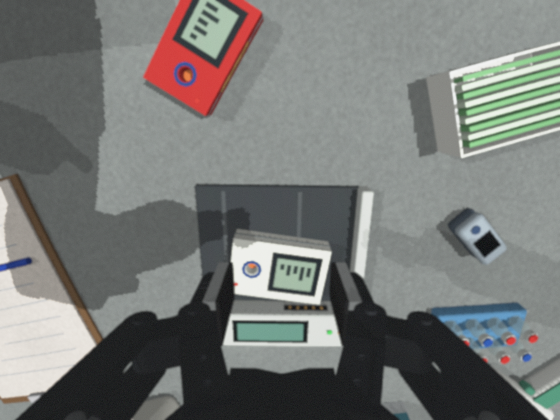

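```bash
python3 - <<'E'
import cv2
im=cv2.imread("pics/w1.png")
cv2.imwrite("pics/w1c.png",cv2.resize(im[175:355,185:385],None,fx=4,fy=3.3333*1.2,interpolation=cv2.INTER_CUBIC)[:600] if 0 else cv2.resize(im[175:325,185:385],None,fx=4,fy=4,interpolation=cv2.INTER_CUBIC))
E
```

```text
(no output)
```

View pics/w1c.png

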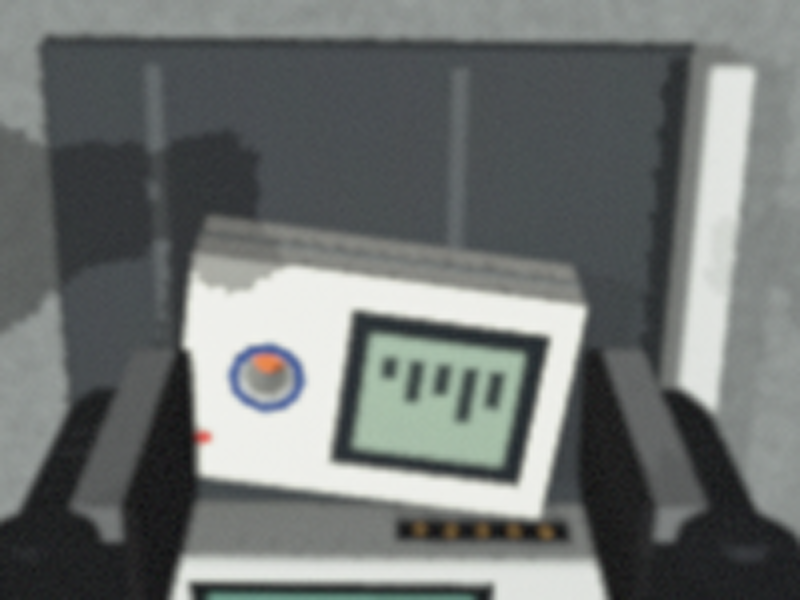

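```bash
python3 - <<'E'
from h import *
np.set_printoptions(precision=2,suppress=True)
st,_,_=load("w1")
c=lambda l:np.array(l)/4+np.array([185,175])-0.5+0.125
q,r=fit("wrist",c([[43,38],[690,45],[711,67],[755,68]]),[[-70,-85,8],[-70,85,8],[-70,85,26],[-70,97,26]],st)
print("station",q,np.degrees(q[2]));print(r)
W=atz("wrist",c([[178,558],[600,553],[195,503],[585,500]]),[34,34,8,8],st)
e=np.array([np.cos(q[2]),np.sin(q[2])]);print("stop x (70):",(W[:,:2]-q[:2])@e)
g,r=fit("wrist",c([[195,252],[586,305],[545,517],[268,377]]),[[-32,-50,34],[-32,50,34],[32,50,34],[0,-28,34]],st)
print("logger",g,np.degrees(g[2]));print(r)
n=np.array([-e[1],e[0]]);D=g[:2]-q[:2];print(D@e,D@n)
E
```

```text
station [ 543.95 -231.09   -0.19] -10.670172717822155
[[-0.38 -1.87]
 [ 0.97  0.8 ]
 [-0.37 -0.  ]
 [-0.21  1.07]]
stop x (70): [70.07 66.5  70.06 67.12]
logger [ 560.92 -229.95   -0.31] -17.800329603313948
[[ 0.47 -0.06]
 [-0.01  0.59]
 [-0.55 -0.74]
 [ 0.1   0.21]]
16.46647322698622 4.256285644434496
```

Call:
servo_tool(
  rows=[0,-0.1,3.5,0,0,0,5,0,-0.2,3.5,0,0,0,5,0,-0.2,3,0,0,0,5,0,0,3,0,0,0,5,0,0,2,0,0,0,5,0,0,1,0,0,0,5,0,0,0,0,0,0,5,0,0,0,0,0,0,5],
)

```text
t: 3.53
position: [485.3, -218.8, 26.0]
tcp_rot: [0.085, 0.996, -0.0, 0.0]
contact_force: [0.2, 0.8, 0.5]
gripper_width: 49.7
```

```bash
python3 - <<'E'
from h import *
st,im,d=snap("scene","s2");print(st["contact_force"])
im=cv2.imread("pics/s2.png")
cv2.imwrite("pics/s2c.png",cv2.resize(im[190:290,110:250],None,fx=5,fy=5,interpolation=cv2.INTER_CUBIC))
E
```

```text
[0.21753075 0.84042741 0.52195601]
```

View pics/s2c.png

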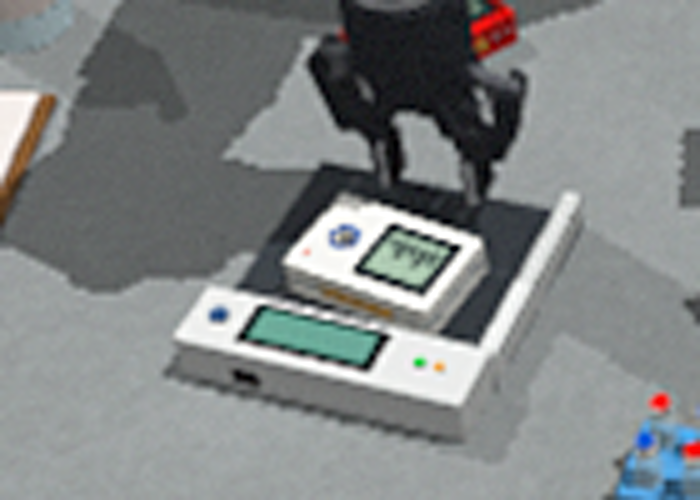

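Call:
servo_tool(
  rows=[-0.8,0,0,0,0,0,5,-0.8,0,0,0,0,0,5,-0.5,0,0,0,0,0,5,-0.5,0,0,0,0,0,5,-0.5,0,0,0,0,0,5,-0.5,0,0,0,0,0,5,-0.4,0,0,0,0,0,5,-0.4,0,0,0,0,0,5],
)

```text
t: 4.25
position: [528.4, -226.5, 25.2]
tcp_rot: [0.085, 0.996, 0.0, -0.0]
contact_force: [-1.1, -1.0, 0.2]
gripper_width: 49.9
```

Call:
servo_tool(
  rows=[-0.2,0,0,0,0,0,5,-0.2,0,0,0,0,0,5,-0.1,0,0,0,0,0,5,-0.1,0,0,0,0,0,5,0,0,0,0,0,0,5,0,0,0,0,0,0,5,0,0,0,0,0,0,5,0,0,0,0,0,0,5],
)

```text
t: 4.92
position: [534.1, -227.5, 25.4]
tcp_rot: [0.085, 0.996, 0.0, 0.0]
contact_force: [-0.0, 0.2, -0.3]
gripper_width: 50.1
```

Call:
servo_tool(
  rows=[-0.1,0,0,0,0,0,5,-0.1,0,0,0,0,0,5,-0.1,0,0,0,0,0,5,0,0,0,0,0,0,5,0,0,0,0,0,0,5,0,0,0,0,0,0,5,0,0,0,0,0,0,5,0,0,0,0,0,0,5],
)

```text
t: 5.58
position: [537.2, -228.1, 25.3]
tcp_rot: [0.085, 0.996, -0.0, 0.0]
contact_force: [-0.1, 1.1, 0.1]
gripper_width: 50.3
```

```bash
python3 - <<'E'
from h import *
st,im,d=snap("wrist","w3");print(st["position"],st["contact_force"])
E
```

```text
[ 537.16756951 -228.05608948   25.3379809 ] [-0.12028485  1.09094468  0.14091033]
```

View pics/w3.png

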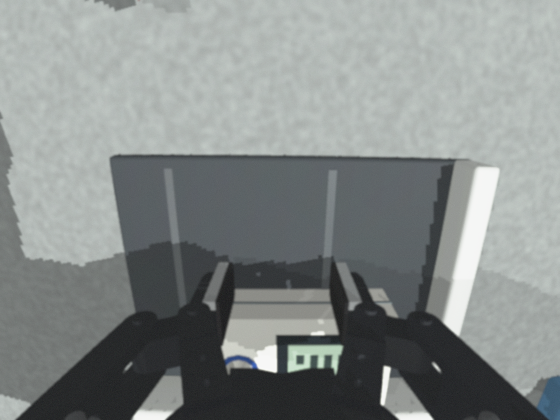

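Call:
servo_tool(
  rows=[-0.1,0,0,0,0,0,5,-0.1,0,0,0,0,0,5,0,0,0,0,0,0,5,0,0,0,0,0,0,5,0,0,0,0,0,0,5,0,0,0,0,0,0,5,0,0,0,0,0,0,5,0,0,0,0,0,0,5],
)

```text
t: 6.3
position: [539.1, -228.4, 25.4]
tcp_rot: [0.085, 0.996, -0.0, 0.0]
contact_force: [0.7, -0.6, -0.1]
gripper_width: 49.6
```

Call:
servo_tool(
  rows=[-0.1,0,0,0,0,0,5,-0.05,0,0,0,0,0,5,0,0,0,0,0,0,5,0,0,0,0,0,0,5,0,0,0,0,0,0,5,0,0,0,0,0,0,5,0,0,0,0,0,0,5,0,0,0,0,0,0,5],
)

```text
t: 6.97
position: [540.1, -228.5, 25.2]
tcp_rot: [0.085, 0.996, 0.0, -0.0]
contact_force: [-3.4, 0.3, 1.8]
gripper_width: 49.5
```

Call:
servo_tool(
  rows=[-0.1,0,0,0,0,0,5,0,0,0,0,0,0,5,0,0,0,0,0,0,5,0,0,0,0,0,0,5,0,0,0,0,0,0,5,0,0,0,0,0,0,5,0,0,0,0,0,0,5,0,0,0,0,0,0,5],
)

```text
t: 7.63
position: [540.1, -228.5, 25.0]
tcp_rot: [0.085, 0.996, 0.0, -0.001]
contact_force: [-6.2, 0.7, 3.7]
gripper_width: 50.4
```

Call:
servo_tool(
  rows=[1,0,0,0,0,0,5,1,0,0,0,0,0,5,0,0,-3,0,0,0,5,0,0,-3,0,0,0,5,-1.4,-1.9,0,0,0,0,2.5,-1.4,-1.9,0,0,0,0,2.5,-1.4,-1.9,0,0,0,0,2.5,-1.5,-2,0,0,0,0,2.5],
)

```text
t: 8.3
position: [565.3, -311.7, 86.0]
tcp_rot: [0.085, 0.996, -0.0, 0.001]
contact_force: [0.7, 0.2, 0.3]
gripper_width: 24.9
```

Call:
servo_tool(
  rows=[0,0,0,0,0,-7,2.5,0,0,0,0,0,-7,2.5,0,0,0,0,0,-7,2.5,0,0,0,0,0,-7,2.5,0,0,0,0,0,-7,2.5,0,0,0,0,0,-7,2.5,0,0,0,0,0,-7,2.5,0,0,0,0,0,-7,2.5],
)

```text
t: 8.97
position: [564.7, -310.9, 85.4]
tcp_rot: [-0.396, 0.918, -0.0, 0.0]
contact_force: [-1.1, 0.2, 0.3]
gripper_width: 24.9
```

Call:
servo_tool(
  rows=[0,0,0,0,0,-7,2.5,0,0,0,0,0,-7,2.5,0,0,0,0,0,-7,2.5,0,0,0,0,0,-7,2.5,0,0,0,0,0,-6,2.5,0,0,0,0,0,0,2.5,0,0,0,0,0,0,2.5,0,0,0,0,0,0,2.5],
)

```text
t: 9.63
position: [564.8, -310.9, 85.4]
tcp_rot: [-0.643, 0.766, -0.0, 0.0]
contact_force: [-0.1, -0.5, -0.3]
gripper_width: 25.0
```

```bash
python3 - <<'E'
from h import *
st,im,d=snap("wrist","w4");print(st["position"],st["contact_force"],st["joint_pos"],st["tcp_rot"])
D=st["position"][:2]-[544,-231.1];a=np.radians(-9.8);print(D@[np.cos(a),np.sin(a)],D@[-np.sin(a),np.cos(a)])
E
```

```text
[ 564.82590198 -310.92745024   85.39935025] [-0.05331949 -0.53238909 -0.32094386] [-5.03270588e-01  4.95788660e-01 -1.55990214e-01  9.18573822e-01
  1.14124261e-04 -1.90120592e+00] [-6.43427764e-01  7.65506800e-01 -1.86361862e-04  1.33143745e-04]
34.109398631645945 -75.1178336371184
```

View pics/w4.png

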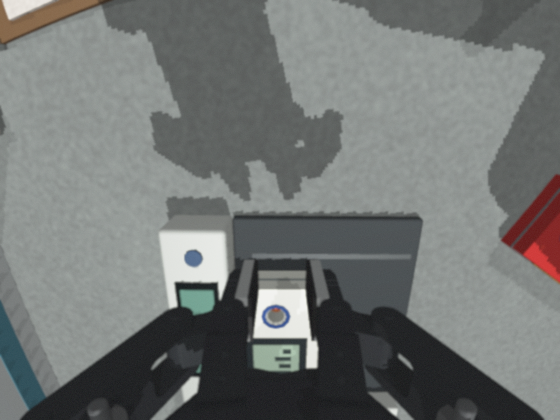

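Call:
servo_tool(
  rows=[0,0.3,2,0,0,0,2.5,0,0,2,0,0,0,2.5,0,0,1.8,0,0,0,2.5,0,0,0,0,0,0,2.5,-0.5,0,0,0,0,0,2.5,-0.5,0,0,0,0,0,2.5,-0.4,0,0,0,0,0,2.5,-0.4,0,0,0,0,0,2.5],
)

```text
t: 10.35
position: [566.1, -292.5, 28.7]
tcp_rot: [-0.644, 0.765, -0.001, 0.0]
contact_force: [0.3, 0.3, 0.3]
gripper_width: 25.1
```

Call:
servo_tool(
  rows=[-0.4,0,0,0,0,0,2.5,-0.4,0,0,0,0,0,2.5,-0.4,0,0,0,0,0,2.5,-0.4,0,0,0,0,0,2.5,-0.4,0,0,0,0,0,2.5,-0.3,0,0,0,0,0,2.5,-0.2,0,0,0,0,0,2.5,0,0,0,0,0,0,2.5],
)

```text
t: 11.02
position: [569.3, -267.4, 27.2]
tcp_rot: [-0.645, 0.765, 0.0, 0.0]
contact_force: [-0.2, 0.3, -0.0]
gripper_width: 24.9
```

Call:
servo_tool(
  rows=[-0.1,0,0,0,0,0,2.5,-0.1,0,0,0,0,0,2.5,-0.1,0,0,0,0,0,2.5,-0.1,0,0,0,0,0,2.5,0,0,0,0,0,0,2.5,0,0,0,0,0,0,2.5,0,0,0,0,0,0,2.5,0,0,0,0,0,0,2.5],
)

```text
t: 11.68
position: [569.9, -264.1, 27.3]
tcp_rot: [-0.644, 0.765, 0.0, 0.0]
contact_force: [-0.3, 0.0, -0.2]
gripper_width: 25.2
```

Call:
servo_tool(
  rows=[-0.1,0,0,0,0,0,2.5,-0.05,0,0,0,0,0,2.5,0,0,0,0,0,0,2.5,0,0,0,0,0,0,2.5,0,0,0,0,0,0,2.5,0,0,0,0,0,0,2.5,0,0,0,0,0,0,2.5,0,0,0,0,0,0,2.5],
)

```text
t: 12.35
position: [570.2, -262.6, 27.3]
tcp_rot: [-0.644, 0.765, 0.0, 0.0]
contact_force: [0.8, -0.8, -0.6]
gripper_width: 25.2
```

Call:
servo_tool(
  rows=[-0.1,0,0,0,0,0,2.5,-0.05,0,0,0,0,0,2.5,0,0,0,0,0,0,2.5,0,0,0,0,0,0,2.5,0,0,0,0,0,0,2.5,0,0,0,0,0,0,2.5,0,0,0,0,0,0,2.5,0,0,0,0,0,0,2.5],
)

```text
t: 13.02
position: [570.1, -261.9, 27.4]
tcp_rot: [-0.644, 0.765, -0.0, -0.001]
contact_force: [-1.9, -5.0, 0.8]
gripper_width: 24.9
```

Call:
servo_tool(
  rows=[-0.1,0,0,0,0,0,2.5,0,0,0,0,0,0,2.5,0,0,0,0,0,0,2.5,0,0,0,0,0,0,2.5,0,0,0,0,0,0,2.5,0,0,0,0,0,0,2.5,0,0,0,0,0,0,2.5,0,0,0,0,0,0,2.5],
)

```text
t: 13.68
position: [570.0, -261.8, 27.4]
tcp_rot: [-0.644, 0.765, -0.001, -0.001]
contact_force: [-2.4, -7.3, 0.9]
gripper_width: 25.0
```

Call:
servo_tool(
  rows=[1,0,0,0,0,0,2.5,1,0,0,0,0,0,2.5,1,0,-2,0,0,0,2.5,2,0,-3,0,0,0,2.5,2,0,-3,0,0,0,2.5,0,0,-3,0,0,0,2.5,0,0,0,0,0,0,2.5,0,0,0,0,0,0,2.5],
)

```text
t: 14.35
position: [560.3, -330.6, 139.8]
tcp_rot: [-0.644, 0.765, -0.002, 0.001]
contact_force: [0.5, 0.0, -0.5]
gripper_width: 25.1
```

```bash
python3 - <<'E'
from h import *
st,im,d=snap("wrist","w5");print(st["position"],st["contact_force"],st["joint_pos"],st["tcp_rot"])
im=cv2.imread("pics/w5.png")
cv2.imwrite("pics/w5c.png",cv2.resize(im[190:390,130:430],None,fx=2.66,fy=2.66,interpolation=cv2.INTER_CUBIC))
E
```

```text
[ 560.26301247 -330.59857692  139.76402192] [ 0.53629936  0.02853222 -0.46902577] [-5.33683475e-01  4.59495106e-01 -8.01586200e-02  1.02641804e+00
  1.21506203e-03 -1.93350587e+00] [-0.64414895  0.76489619 -0.00202824  0.00135487]
```

View pics/w5c.png

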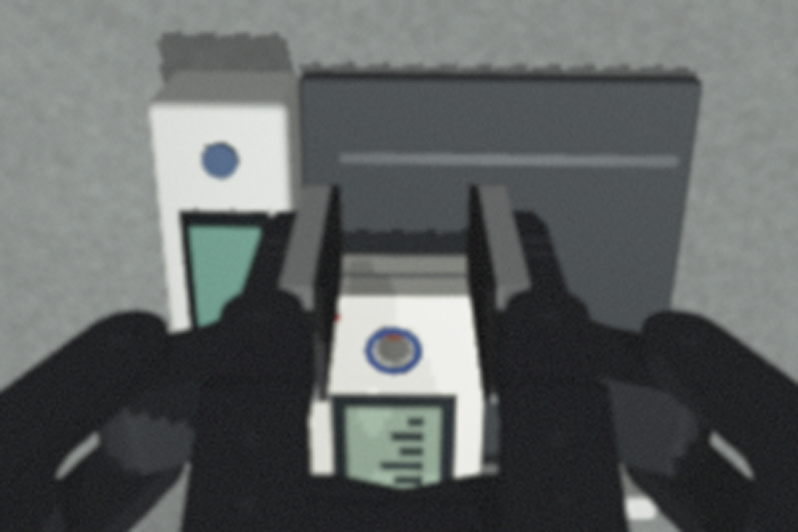

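```bash
python3 - <<'E'
from h import *
snap("top","t6");snap("scene","s6")
a=cv2.imread("pics/t6.png");b=cv2.imread("pics/s6.png")
A=cv2.resize(a[135:215,340:420],(480,480),interpolation=cv2.INTER_CUBIC)
B=cv2.resize(b[210:290,130:240],None,fx=7,fy=7,interpolation=cv2.INTER_CUBIC)
cv2.imwrite("pics/t6c.png",A);cv2.imwrite("pics/s6c.png",B)
E
```

```text
(no output)
```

View pics/t6c.png

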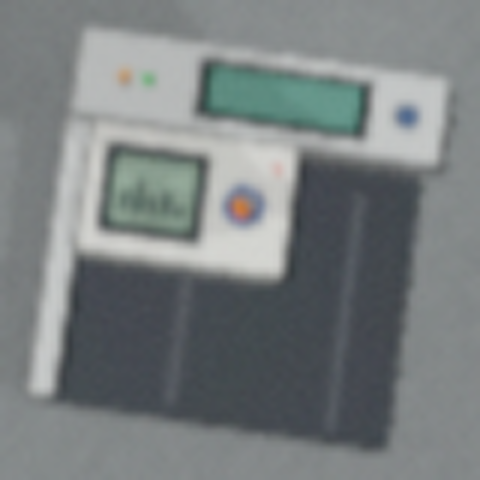

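View pics/s6c.png

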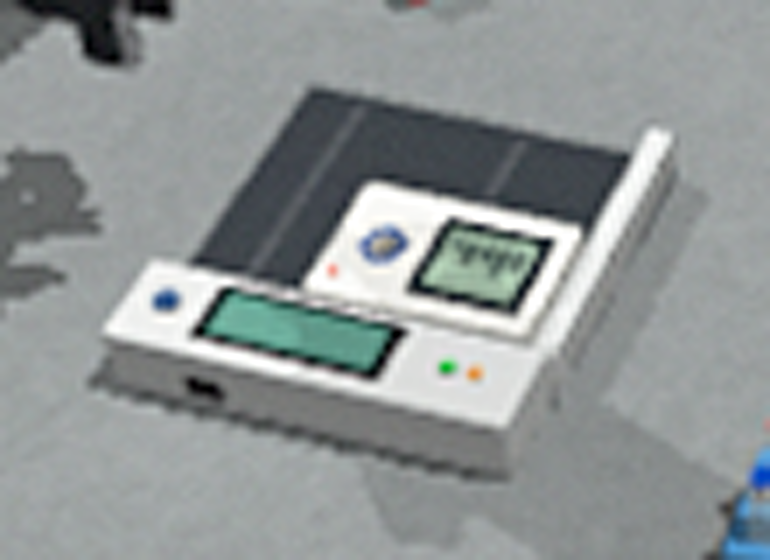

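Call:
servo_tool(
  rows=[-3.2,1.6,0,0,0,0,4.5,-3.2,1.6,0,0,0,0,4.5,-3.2,1.6,0,0,0,0,4.5,-3.2,1.6,0,0,0,0,4.5,0,0,0,0,0,7,4.5,0,0,0,0,0,7,4.5,0,0,0,0,0,7,4.5,0,0,0,0,0,7,4.5],
)

```text
t: 15.17
position: [516.3, -190.9, 135.8]
tcp_rot: [-0.438, 0.899, 0.001, -0.001]
contact_force: [0.5, -0.0, 0.5]
gripper_width: 45.3
```

Call:
servo_tool(
  rows=[0,0,0,0,0,7,4.5,0,0,0,0,0,7,4.5,0,0,0,0,0,7,4.5,0,0,0,0,0,7,4.5,0,0,0,0,0,7,4.5,0,0,0,0,0,7,4.5,0,0,0,0,0,7,4.5,0,0,0,0,0,7,4.5],
)

```text
t: 15.83
position: [516.3, -191.3, 135.6]
tcp_rot: [0.035, 0.999, 0.001, -0.001]
contact_force: [0.9, 0.5, 0.4]
gripper_width: 45.2
```

Call:
servo_tool(
  rows=[0,0,0,0,0,6,4.5,0,0,2,0,0,0,4.5,0,0,2,0,0,0,4.5,0,0,2,0,0,0,4.5,0,0,0,0,0,0,4.5,0,0,0,0,0,0,4.5,0,0,0,0,0,0,4.5,0,0,0,0,0,0,4.5],
)

```text
t: 16.5
position: [518.1, -192.3, 78.3]
tcp_rot: [0.085, 0.996, -0.0, 0.001]
contact_force: [0.0, -0.1, -0.7]
gripper_width: 45.0
```

```bash
python3 - <<'E'
from h import *
st,im,d=snap("wrist","w7");print(st["position"],st["contact_force"],st["tcp_rot"])
D=st["position"][:2]-[544,-231.1];a=np.radians(-9.8);print(D@[np.cos(a),np.sin(a)],D@[-np.sin(a),np.cos(a)])
E
```

```text
[ 518.09801234 -192.29687732   78.2581508 ] [ 0.03495307 -0.13205233 -0.6760984 ] [ 8.49147772e-02  9.96387992e-01 -1.44879942e-04  6.55600810e-04]
-32.128683300811176 33.82813922366523
```

View pics/w7.png

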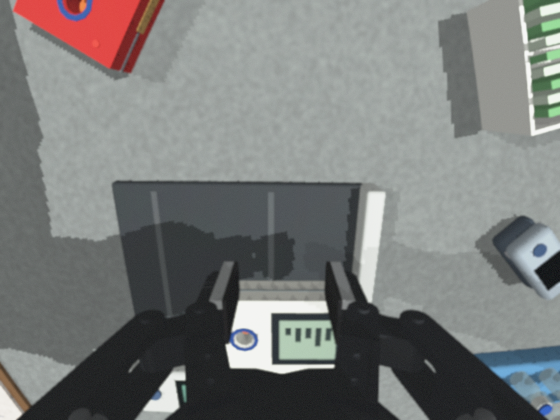

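Call:
servo_tool(
  rows=[0,0,2,0,0,0,4.5,0,0,2,0,0,0,4.5,0,0,1.2,0,0,0,4.5,0,0,0,0,0,0,4.5,-0.8,0,0,0,0,0,4.5,-0.8,0,0,0,0,0,4.5,-0.5,0,0,0,0,0,4.5,-0.3,0,0,0,0,0,4.5],
)

```text
t: 17.22
position: [543.5, -196.9, 26.7]
tcp_rot: [0.085, 0.996, -0.0, 0.002]
contact_force: [-0.2, 0.0, 0.2]
gripper_width: 44.7
```

Call:
servo_tool(
  rows=[-0.2,0,0,0,0,0,4.5,-0.1,0,0,0,0,0,4.5,-0.1,0,0,0,0,0,4.5,0,0,0,0,0,0,4.5,0,0,0,0,0,0,4.5,0,0,0,0,0,0,4.5,0,0,0,0,0,0,4.5,0,0,0,0,0,0,4.5],
)

```text
t: 17.88
position: [544.8, -196.9, 25.3]
tcp_rot: [0.085, 0.996, 0.0, -0.0]
contact_force: [0.2, -0.1, -0.7]
gripper_width: 45.8
```

Call:
servo_tool(
  rows=[-0.1,0,0,0,0,0,4.5,-0.1,0,0,0,0,0,4.5,0,0,0,0,0,0,4.5,0,0,0,0,0,0,4.5,0,0,0,0,0,0,4.5,0,0,0,0,0,0,4.5,0,0,0,0,0,0,4.5,0,0,0,0,0,0,4.5],
)

```text
t: 18.55
position: [545.9, -197.0, 25.1]
tcp_rot: [0.085, 0.996, 0.0, -0.001]
contact_force: [-4.6, 1.3, 3.2]
gripper_width: 44.8
```

Call:
servo_tool(
  rows=[-0.1,0,0,0,0,0,4.5,0,0,0,0,0,0,4.5,0,0,0,0,0,0,4.5,0,0,0,0,0,0,4.5,0,0,0,0,0,0,4.5,0,0,0,0,0,0,4.5,0,0,0,0,0,0,4.5,0,0,0,0,0,0,4.5],
)

```text
t: 19.22
position: [546.0, -197.0, 24.9]
tcp_rot: [0.085, 0.996, 0.0, -0.002]
contact_force: [-7.3, 1.8, 4.3]
gripper_width: 44.9
```

Call:
servo_tool(
  rows=[1,0,0,0,0,0,5.5,1,0,0,0,0,0,5.5,0,0,-3.5,0,0,0,5.5,0,0,-3.5,0,0,0,5.5,0,0,-3.5,0,0,0,5.5,0,0,-3.5,0,0,0,5.5,0,0,-3.5,0,0,0,5.5,0.9,3.3,0,0,0,0,5.5],
)

```text
t: 19.88
position: [529.7, -164.9, 208.1]
tcp_rot: [0.087, 0.996, -0.003, 0.007]
contact_force: [1.4, 0.8, 0.7]
gripper_width: 55.0
```

Call:
servo_tool(
  rows=[0.9,3.3,0,0,0,0,5.5,0.9,3.3,0,0,0,0,5.5,0.9,3.3,0,0,0,0,5.5,0.9,3.3,0,0,0,0,5.5,0.9,3.3,0,0,0,0,5.5,0.9,3.3,0,0,0,0,5.5,0.9,3.3,0,0,0,0,5.5,0.9,3.3,0,0,0,0,5.5],
)

```text
t: 20.55
position: [498.2, 114.0, 200.5]
tcp_rot: [0.085, 0.996, 0.0, 0.001]
contact_force: [0.5, -0.1, 1.1]
gripper_width: 54.8
```

Call:
servo_tool(
  rows=[0.9,3.3,0,0,0,0,5.5,0.9,3.3,0,0,0,0,5.5,0.9,3.3,0,0,0,0,5.5,0,0,0,0,0,-7,5.5,0,0,0,0,0,-7,5.5,0,0,0,0,0,-7,5.5,0,0,0,0,0,-7,5.5,0,0,0,0,0,-7,5.5],
)

```text
t: 21.22
position: [488.7, 214.7, 200.3]
tcp_rot: [-0.222, 0.975, 0.0, 0.001]
contact_force: [-0.3, -0.2, -0.3]
gripper_width: 55.1
```

Call:
servo_tool(
  rows=[0,0,0,0,0,-7,5.5,0,0,0,0,0,-7,5.5,0,0,0,0,0,-7,5.5,0,0,0,0,0,-7,5.5,0,0,0,0,0,-7,5.5,0,0,0,0,0,-4,5.5,0,0,0,0,0,0,5.5,0,0,0,0,0,0,5.5],
)

```text
t: 21.88
position: [488.8, 214.5, 200.4]
tcp_rot: [-0.531, 0.847, -0.0, 0.0]
contact_force: [0.1, -0.1, 0.0]
gripper_width: 55.0
```

```bash
python3 - <<'E'
from h import *
st,im,d=snap("wrist","w8");print(st["position"],st["contact_force"],st["joint_pos"],st["tcp_rot"])
E
```

```text
[488.79367077 214.49626534 200.41609919] [ 0.09045122 -0.13994783  0.00578828] [ 4.13452341e-01  2.11842857e-01 -2.84471848e-01  1.07355266e+00
  1.21382985e-04 -7.05688598e-01] [-5.30822192e-01  8.47483086e-01 -7.58278230e-06  4.68365776e-04]
```

View pics/w8.png

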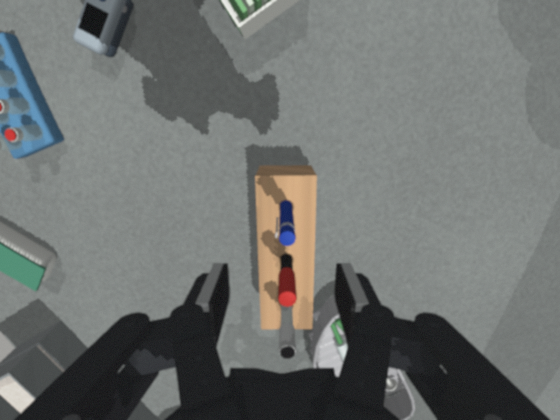

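```bash
python3 - <<'E'
import cv2
im=cv2.imread("pics/w8.png")
cv2.imwrite("pics/w8c.png",cv2.resize(im[160:260,235:345],None,fx=5.5,fy=5.5,interpolation=cv2.INTER_CUBIC))
E
```

```text
(no output)
```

View pics/w8c.png

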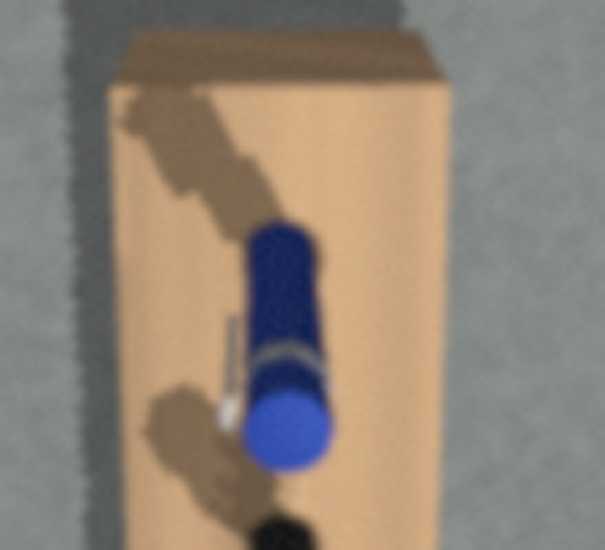

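```bash
python3 - <<'E'
from h import *
np.set_printoptions(precision=2,suppress=True)
st,_,_=load("w8")
c=lambda l:np.array(l)/5.5+np.array([235,160])-0.5+0.09
P=atz("wrist",c([[288,430],[281,254],[110,85],[450,85]]),[131,56,56,56],st);print(P)
R=Rn.from_quat(st["tcp_rot"]).as_matrix()
print("in tool",(P-st["position"])@R)
E
```

```text
[[485.85 217.79 131.  ]
 [485.77 217.45  56.  ]
 [498.45 178.91  56.  ]
 [448.1  203.37  56.  ]]
in tool [[ -1.62   4.12  69.42]
 [ -1.22   4.09 144.42]
 [ 27.92 -24.15 144.41]
 [ 27.88  31.83 144.38]]
```

Call:
servo_tool(
  rows=[-0.14,0.41,0,0,0,0,5.5,0,0,2.5,0,0,0,5.5,0,0,2.5,0,0,0,5.5,0,0,2.5,0,0,0,5.5,0,0,2,0,0,0,5.5,0,0,1.94,0,0,0,5.5,0,0,0,0,0,0,5.5,0,0,0,0,0,0,5.5],
)

```text
t: 22.6
position: [484.7, 217.4, 85.3]
tcp_rot: [-0.532, 0.847, 0.0, -0.001]
contact_force: [-0.1, -0.6, -0.6]
gripper_width: 54.9
```

Call:
servo_tool(
  rows=[0,0,0,0,0,0,1.0,0,0,0,0,0,0,1.0,0,0,0,0,0,0,1.0,0,0,0,0,0,0,0.8,0,0,0,0,0,0,0.8,0,0,0,0,0,0,0.8,0,0,0,0,0,0,0.8,0,0,0,0,0,0,0.8],
  newtons=60,
)

```text
t: 23.27
position: [486.7, 218.1, 87.1]
tcp_rot: [-0.532, 0.847, -0.0, 0.001]
contact_force: [-0.3, 0.0, 6.7]
gripper_width: 10.5
```

Call:
servo_tool(
  rows=[0,0,-0.5,0,0,0,0.8,0,0,-0.8,0,0,0,0.8,0,0,-1.2,0,0,0,0.8,0,0,-1.5,0,0,0,0.8,0,0,-1.5,0,0,0,0.8,0,0,-1.5,0,0,0,0.8,0,0,-1.5,0,0,0,0.8,0,0,-1,0,0,0,0.8],
)

```text
t: 23.93
position: [486.1, 217.7, 182.9]
tcp_rot: [-0.532, 0.847, -0.0, 0.001]
contact_force: [0.3, 0.0, 0.0]
gripper_width: 10.2
```

```bash
python3 - <<'E'
from h import *
st,im,d=snap("wrist","w9");print(st["position"],st["contact_force"],st["gripper_width"],st["tcp_rot"])
E
```

```text
[486.06281236 217.69756359 182.89770755] [0.33506411 0.04297252 0.02452464] 10.19450662452532 [-5.31732199e-01  8.46912300e-01 -1.39515444e-04  6.35894265e-04]
```

View pics/w9.png

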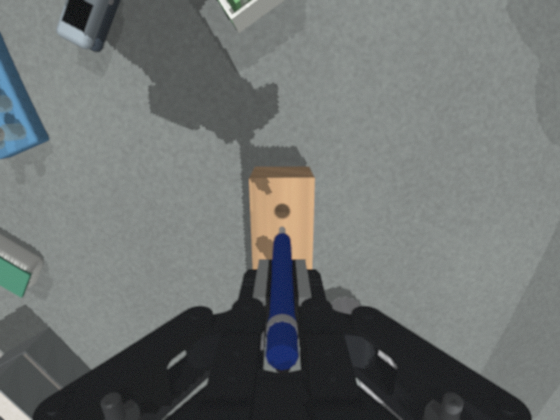

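Call:
servo_tool(
  rows=[2.6,-2,0,0,0,0,0.8,2.6,-2,0,0,0,0,0.8,2.6,-2,0,0,0,0,0.8,2.6,-2,0,0,0,0,0.8,2.6,-2,0,0,0,0,0.8,2.6,-2,0,0,0,0,0.8,2.6,-2,0,0,0,0,0.8,2.6,-2,0,0,0,0,0.8],
)

```text
t: 24.65
position: [539.2, -40.9, 180.6]
tcp_rot: [-0.532, 0.847, 0.0, -0.0]
contact_force: [0.6, -0.2, -0.5]
gripper_width: 10.6
```

Call:
servo_tool(
  rows=[2.6,-2,0,0,0,0,0.8,2.6,-2,0,0,0,0,0.8,2.6,-2,0,0,0,0,0.8,2.6,-2,0,0,0,0,0.8,2.5,-2.1,0,0,0,0,0.8,2.5,-2.1,0,0,0,0,0.8,0,0,0,0,0,0,0.8,0,0,0,0,0,0,0.8],
)

```text
t: 25.32
position: [582.1, -232.4, 180.0]
tcp_rot: [-0.531, 0.848, 0.001, -0.0]
contact_force: [-0.0, 0.5, -0.4]
gripper_width: 10.5
```

Call:
servo_tool(
  rows=[0,0,2,0,0,0,0.8,0,0,1.5,0,0,0,0.8,0,0,0,0,0,0,0.8,0,0,0,0,0,0,0.8,0,0,0,0,0,0,0.8,0,0,0,0,0,0,0.8,0,0,0,0,0,0,0.8,0,0,0,0,0,0,0.8],
)

```text
t: 25.98
position: [583.0, -231.0, 146.8]
tcp_rot: [-0.532, 0.847, -0.001, 0.0]
contact_force: [0.0, -0.3, -0.6]
gripper_width: 10.3
```

```bash
python3 - <<'E'
from h import *
st,im,d=snap("wrist","w10");print(st["position"],st["contact_force"],st["gripper_width"],st["tcp_rot"],st["joint_pos"])
im=cv2.imread("pics/w10.png")
cv2.imwrite("pics/w10c.png",cv2.resize(im[180:300,200:360],None,fx=5,fy=5,interpolation=cv2.INTER_CUBIC))
snap("top","t10");snap("scene","s10")
E
```

```text
[ 582.96062052 -230.96825242  146.79552061] [ 0.01205712 -0.28258141 -0.55758991] 10.269030723257712 [-5.31847476e-01  8.46839888e-01 -5.46871473e-04  4.08092920e-04] [-3.77230848e-01  4.15244852e-01 -1.30979174e-01  1.02320764e+00
  1.13276309e-05 -1.49879250e+00]
```

View pics/w10.png

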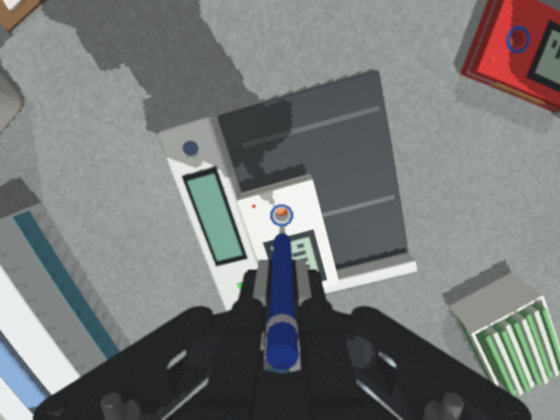

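View pics/w10c.png

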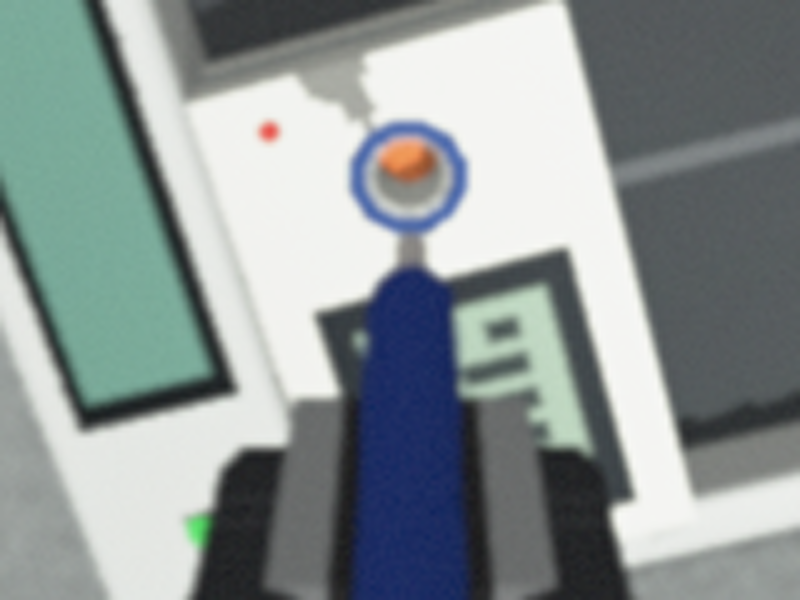

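```bash
python3 - <<'E'
from h import *
np.set_printoptions(precision=2,suppress=True)
st,_,_=load("w10")
c=lambda l:np.array(l)/5+np.array([200,180])-0.5+0.1
R=Rn.from_quat(st["tcp_rot"]).as_matrix()
P=atz("wrist",c([[409,176]]),[34],st);print("hole",P,(P-st["position"])@R)
for tz in (78,80,82):
    P=atz("wrist",c([[410,235]]),[st["position"][2]-tz],st);print("tip",tz,P,(P-st["position"])@R)
# barrel bottom at 20mm above tip
P=atz("wrist",c([[410,268]]),[st["position"][2]-60],st);print("barrel shoulder far edge",(P-st["position"])@R)
# logger pose: edges top face
s=cv2.imread("pics/s10.png");cv2.imwrite("pics/s10c.png",cv2.resize(s[150:290,110:250],None,fx=4,fy=4,interpolation=cv2.INTER_CUBIC))
E
```

```text
hole [[ 582.69 -231.53   34.  ]] [[  0.64   0.15 112.8 ]]
tip 78 [[ 581.23 -233.98   68.8 ]] [[ 3.48  0.36 78.  ]]
tip 80 [[ 581.57 -233.29   66.8 ]] [[ 2.71  0.36 80.  ]]
tip 82 [[ 581.91 -232.6    64.8 ]] [[ 1.94  0.35 82.  ]]
barrel shoulder far edge [[ 5.7   0.38 60.  ]]
```

View pics/s10c.png

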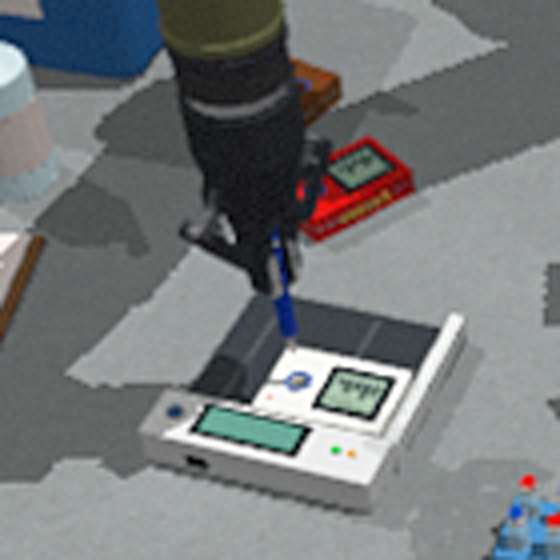

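Call:
servo_tool(
  rows=[0.05,-0.02,1,0,0,0,0.8,0,0,1,0,0,0,0.8,0,0,0.8,0,0,0,0.8,0,0,0.5,0,0,0,0.8,0,0,0,0,0,0,0.8,0,0,0,0,0,0,0.8,0,0,0,0,0,0,0.8,0,0,0,0,0,0,0.8],
)

```text
t: 26.8
position: [582.8, -231.6, 113.4]
tcp_rot: [-0.532, 0.847, -0.0, 0.0]
contact_force: [-0.5, 0.2, 0.7]
gripper_width: 10.2
```

```bash
python3 - <<'E'
from h import *
st,im,d=snap("wrist","w11");print(st["position"],st["contact_force"],st["gripper_width"])
im=cv2.imread("pics/w11.png")
cv2.imwrite("pics/w11c.png",cv2.resize(im[180:300,200:360],None,fx=5,fy=5,interpolation=cv2.INTER_CUBIC))
E
```

```text
[ 582.80403474 -231.63340096  113.36258596] [-0.48549569  0.18439048  0.68241693] 10.182222921727831
```

View pics/w11c.png

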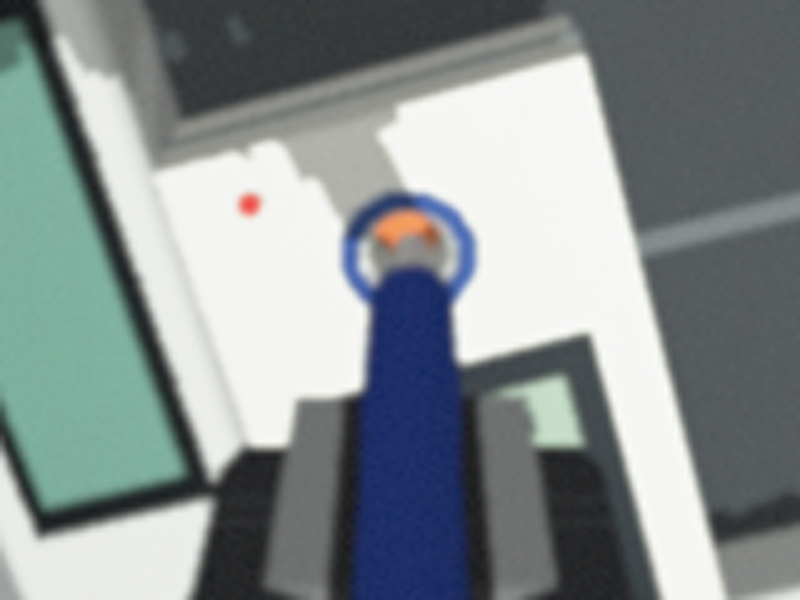

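Call:
servo_tool(
  rows=[0,0,0.3,0,0,0,0.8,0,0,0.3,0,0,0,0.8,0,0,0.2,0,0,0,0.8,0,0,0,0,0,0,0.8,0,0,0,0,0,0,0.8,0,0,0,0,0,0,0.8,0,0,0,0,0,0,0.8,0,0,0,0,0,0,0.8],
)

```text
t: 27.52
position: [582.5, -231.5, 105.0]
tcp_rot: [-0.532, 0.847, -0.0, 0.0]
contact_force: [0.1, 0.5, -0.1]
gripper_width: 10.5
```

Call:
servo_tool(
  rows=[0,0,0.1,0,0,0,0.8,0,0,0.1,0,0,0,0.8,0,0,0.1,0,0,0,0.8,0,0,0,0,0,0,0.8,0,0,0,0,0,0,0.8,0,0,0,0,0,0,0.8,0,0,0,0,0,0,0.8,0,0,0,0,0,0,0.8],
)

```text
t: 28.18
position: [582.6, -231.5, 102.1]
tcp_rot: [-0.532, 0.847, -0.0, 0.0]
contact_force: [0.3, 0.9, 2.6]
gripper_width: 10.3
```

Call:
servo_tool(
  rows=[0,0,0.1,0,0,0,0.8,0,0,0.1,0,0,0,0.8,0,0,0.1,0,0,0,0.8,0,0,0,0,0,0,0.8,0,0,0,0,0,0,0.8,0,0,0,0,0,0,0.8,0,0,0,0,0,0,0.8,0,0,0,0,0,0,0.8],
)

```text
t: 28.85
position: [582.6, -231.6, 99.0]
tcp_rot: [-0.532, 0.847, -0.0, 0.0]
contact_force: [1.2, -0.1, 4.1]
gripper_width: 10.4
```

Call:
servo_tool(
  rows=[0,0,0.1,0,0,0,0.8,0,0,0.1,0,0,0,0.8,0,0,0,0,0,0,0.8,0,0,0,0,0,0,0.8,0,0,0,0,0,0,0.8,0,0,0,0,0,0,0.8,0,0,0,0,0,0,0.8,0,0,0,0,0,0,0.8],
)

```text
t: 29.52
position: [582.8, -231.7, 97.9]
tcp_rot: [-0.532, 0.847, -0.0, 0.0]
contact_force: [-2.7, 0.3, 10.1]
gripper_width: 10.6
```

Call:
servo_tool(
  rows=[0,0,0.1,0,0,0,0.8,0,0,0.1,0,0,0,0.8,0,0,0,0,0,0,0.8,0,0,0,0,0,0,0.8,0,0,0,0,0,0,0.8,0,0,0,0,0,0,0.8,0,0,0,0,0,0,0.8,0,0,0,0,0,0,0.8],
)

```text
t: 30.18
position: [583.2, -231.8, 97.5]
tcp_rot: [-0.532, 0.847, -0.001, 0.001]
contact_force: [-3.6, 1.4, 20.0]
gripper_width: 10.6
```

Call:
servo_tool(
  rows=[0,0,-0.07,0,0,0,0.8,0,0,0,0,0,0,0.8,0,0,0,0,0,0,0.8,0,0,0,0,0,0,0.8,0,0,0,0,0,0,0.8,0,0,0,0,0,0,0.8,0,0,0,0,0,0,0.8,0,0,0,0,0,0,0.8],
)

```text
t: 30.85
position: [583.1, -231.8, 97.6]
tcp_rot: [-0.532, 0.847, -0.001, 0.001]
contact_force: [-2.8, 1.0, 16.6]
gripper_width: 11.2
```

```bash
python3 - <<'E'
from h import *
st,im,d=snap("wrist","w12");print(st["position"],st["contact_force"],st["gripper_width"])
snap("scene","s12");snap("top","t12");st=ctrl.observe();print(st["t"],st["contact_force"])
im=cv2.imread("pics/w12.png")
cv2.imwrite("pics/w12c.png",cv2.resize(im[150:310,180:380],None,fx=4,fy=3.75,interpolation=cv2.INTER_CUBIC))
b=cv2.imread("pics/s12.png")
cv2.imwrite("pics/s12c.png",cv2.resize(b[210:290,130:240],None,fx=7,fy=7,interpolation=cv2.INTER_CUBIC))
E
```

```text
[ 583.07988213 -231.76488333   97.6150999 ] [-2.84643636  0.97118955 16.57491546] 11.166795582774544
31.0 [-3.4010122   1.39455273 16.98363916]
```

View pics/w12c.png

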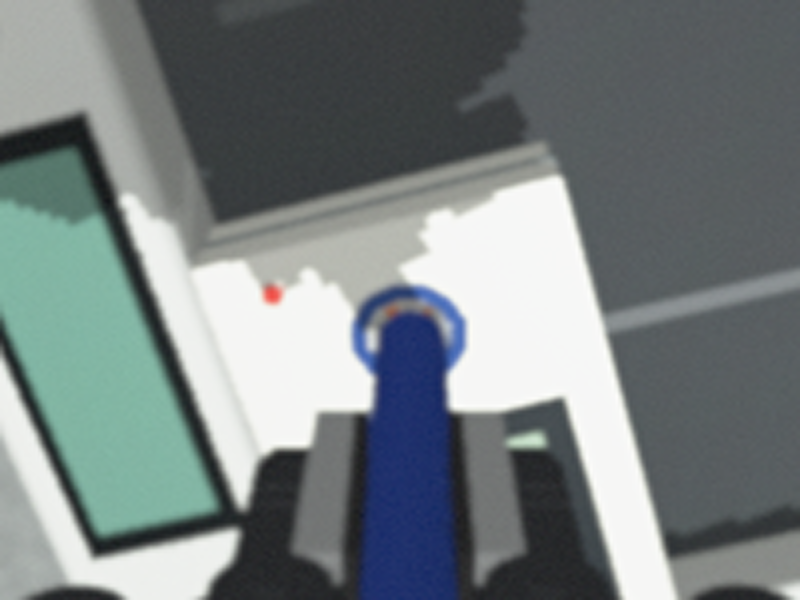

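View pics/s12c.png

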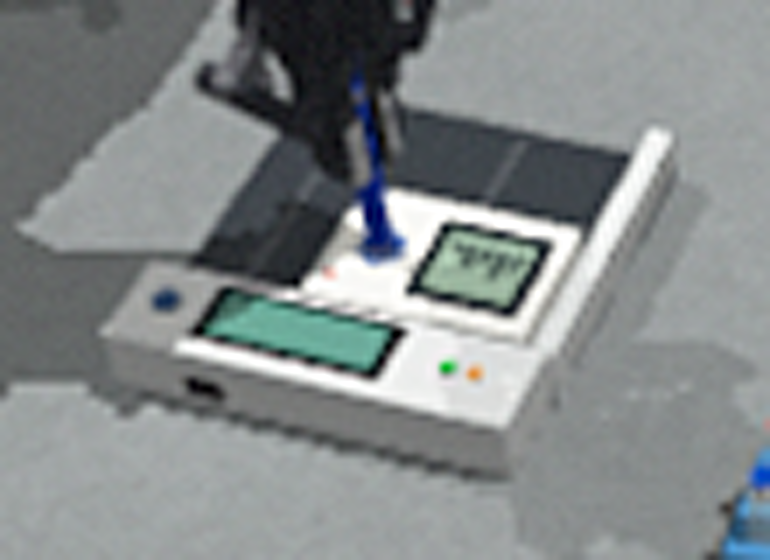

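View pics/t12.png

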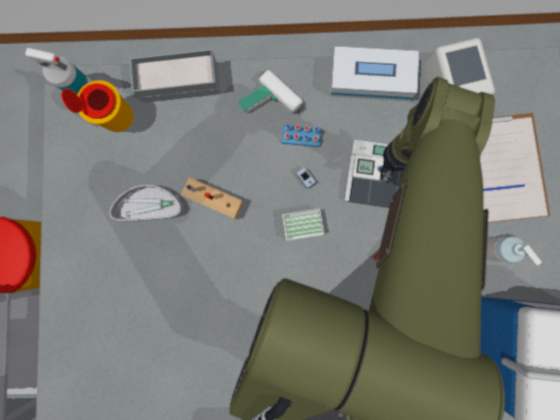

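```bash
python3 - <<'E'
from h import *
for A,B,boxes in [("s6","s12",dict(lcd=(186,238,212,258),rail=(205,226,228,262),cons=(165,250,200,268))),("t6","t12",dict(lcd=(355,157,377,178),rail=(343,160,356,204)))]:
    a=cv2.cvtColor(load(A)[1],cv2.COLOR_RGB2GRAY).astype(np.float32);b=cv2.cvtColor(load(B)[1],cv2.COLOR_RGB2GRAY).astype(np.float32)
    for k,(x0,y0,x1,y1) in boxes.items():
        w=cv2.createHanningWindow((x1-x0,y1-y0),cv2.CV_32F)
        print(A,B,k,cv2.phaseCorrelate(a[y0:y1,x0:x1],b[y0:y1,x0:x1],w), np.abs(a[y0:y1,x0:x1]-b[y0:y1,x0:x1]).mean())
a=cv2.imread("pics/t12.png");cv2.imwrite("pics/t12c.png",cv2.resize(a[135:215,340:420],(560,560),interpolation=cv2.INTER_CUBIC))
E
```

```text
s6 s12 lcd ((0.7145173001367482, 0.09838261876237198), 0.9768207090872305) 17.64423
s6 s12 rail ((-0.5364130364187165, 0.3021093806947377), 0.8955529188668286) 4.4335747
s6 s12 cons ((-0.06448917282979139, 0.03347736481957142), 1.0535401378148868) 13.896826
t6 t12 lcd ((-0.3438682201329275, -0.6587080100989624), 0.8861458947261175) 9.474026
t6 t12 rail ((0.4858359792307443, 0.09429032997130804), 0.8934345287746853) 3.1381118
```

View pics/t12c.png

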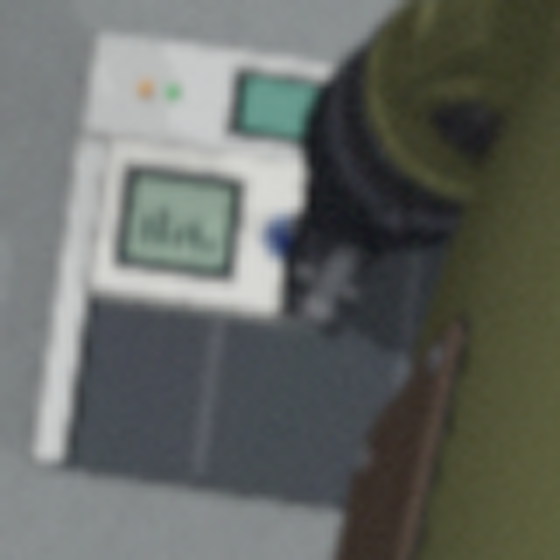

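```bash
python3 - <<'E'
import cv2,numpy as np
a=cv2.imread("pics/w10.png")[230:310,300:430];b=cv2.imread("pics/w12.png")[230:340,300:430]
cv2.imwrite("pics/w10d.png",cv2.resize(a,None,fx=6,fy=6,interpolation=cv2.INTER_CUBIC))
cv2.imwrite("pics/w12d.png",cv2.resize(b,None,fx=5.4,fy=5.4,interpolation=cv2.INTER_CUBIC))
E
```

```text
(no output)
```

View pics/w10d.png

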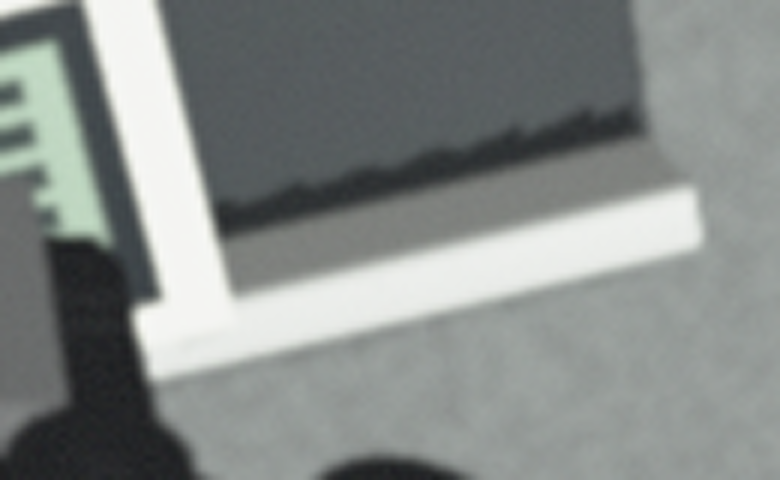

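View pics/w12d.png

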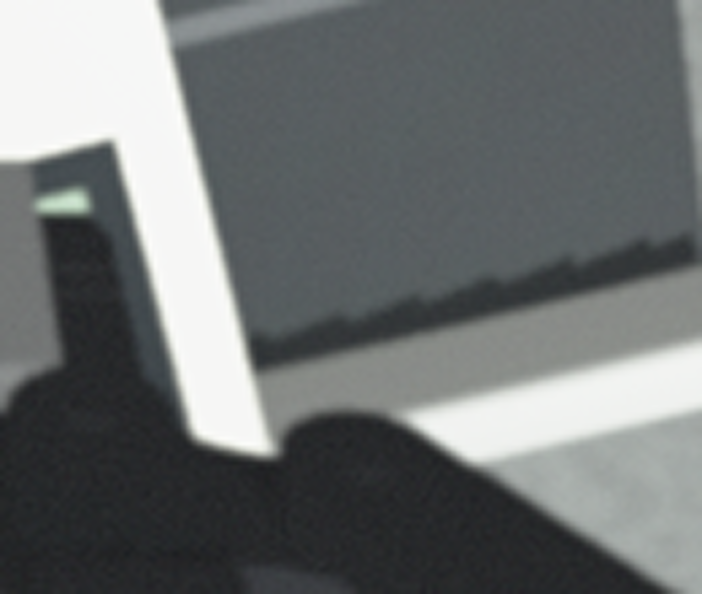

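```bash
python3 - <<'E'
from h import *
a=cv2.imread("pics/w10.png")[272:298,318:348]
a=cv2.convertScaleAbs(a,alpha=3.2,beta=-560)
cv2.imwrite("pics/w10e.png",cv2.resize(a,None,fx=20,fy=20,interpolation=cv2.INTER_CUBIC))
E
```

```text
(no output)
```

View pics/w10e.png

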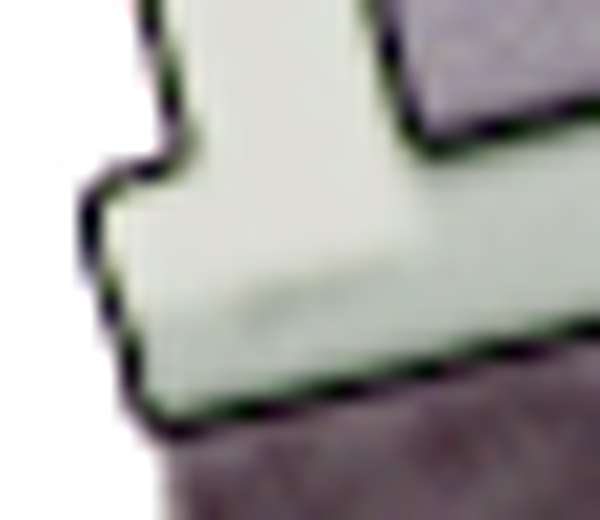

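```bash
python3 - <<'E'
from h import *
np.set_printoptions(precision=2,suppress=True)
st,_,_=load("w10")
e=lambda l:np.array(l)/20+np.array([318,272])-0.5+.025
d=lambda l:np.array(l)/6+np.array([300,230])-0.5+.083
L=atz("wrist",e([[425,243],[200,300]]),34,st)
I=atz("wrist",np.r_[d([[235,299],[450,249],[690,190]]),e([[430,140]])],26,st)
O=atz("wrist",np.r_[d([[155,380],[430,312],[703,245]])],26,st)
v=I[2]-I[0];v=v[:2]/np.hypot(*v[:2]);n=np.array([-v[1],v[0]])
print("yaw",np.degrees(np.arctan2(v[1],v[0])))
for k,X in dict(L=L,I=I,O=O).items(): print(k,(X[:,:2]-I[0,:2])@n)
# stop side: logger far right top corner vs console near top edge at z=34
c=lambda l:np.array(l)/5+np.array([200,180])-0.5+0.1
E
```

```text
yaw 169.1427569441661
L [0.69 0.45]
I [ 0.   -0.16  0.    0.87]
O [-11.11 -10.43 -10.18]
```

```bash
python3 - <<'E'
from h import *
a=cv2.imread("pics/w10.png")[195:262,225:265];b=cv2.imread("pics/w12.png")[208:272,215:255]
cv2.imwrite("pics/e1.png",np.hstack([cv2.resize(x,(360,576),interpolation=cv2.INTER_CUBIC) for x in (a,b)]))
E
```

```text
(no output)
```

View pics/e1.png

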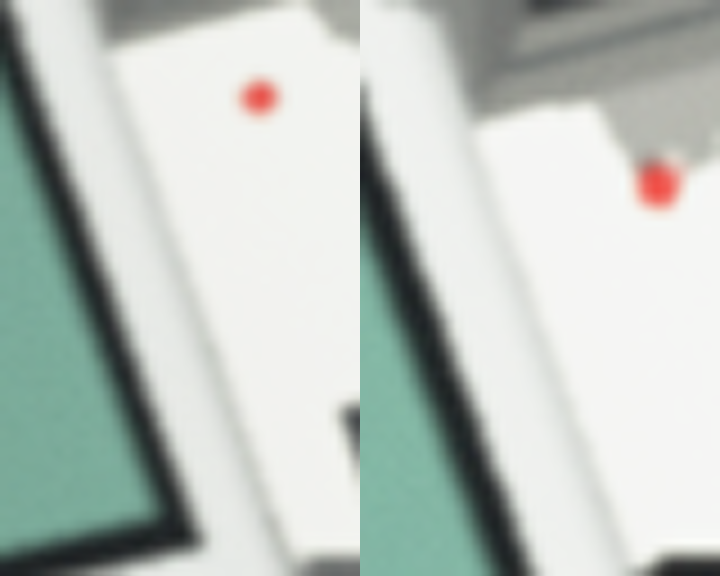

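```bash
python3 - <<'E'
from h import *
np.set_printoptions(precision=2,suppress=True)
st,_,_=load("w10")
c=lambda l:np.array(l)/5+np.array([200,180])-0.5+0.1
d=lambda l:np.array(l)/6+np.array([300,230])-0.5+.083
H=atz("wrist",c([[409,176]]),34,st)[0]
I=atz("wrist",d([[235,299],[450,249],[690,190]]),26,st)
O=atz("wrist",d([[155,380],[430,312],[703,245]]),26,st)
B=atz("wrist",d([[222,237],[640,138]]),8,st)  # rail foot on bed
NE=atz("wrist",c([[567,3],[632,250],[690,490]]),34,st)
for yaw in(-9.8,-10.3,-10.8):
  a=np.radians(yaw);n=np.array([-np.sin(a),np.cos(a)]);e=np.array([np.cos(a),np.sin(a)])
  f=lambda X:(X[:,:2]-H[:2])@n
  print(yaw,"inner(78)",f(I),"outer(90)",f(O),"foot(78)",f(B),"near edge x(-32)",(NE[:,:2]-H[:2])@e)
v=NE[2]-NE[0];print("logger yaw from near edge",np.degrees(np.arctan2(v[1],v[0]))-90)
v=B[0]-B[1];print(np.degrees(np.arctan2(v[1],v[0])))
E
```

```text
-9.8 inner(78) [78.57 79.36 79.9 ] outer(90) [89.4  89.54 90.09] foot(78) [77.91 79.51] near edge x(-32) [-32.55 -32.74 -32.19]
-10.3 inner(78) [78.28 78.77 78.98] outer(90) [89.24 88.99 89.17] foot(78) [77.61 78.6 ] near edge x(-32) [-32.36 -32.94 -32.81]
-10.8 inner(78) [77.98 78.18 78.06] outer(90) [89.08 88.44 88.24] foot(78) [77.3  77.68] near edge x(-32) [-32.17 -33.14 -33.43]
logger yaw from near edge -10.02487028548417
-11.109681751841206
```

```bash
python3 - <<'E'
from h import *
st=ctrl.observe();print(st["t"],st["position"],st["contact_force"],st["gripper_width"])
print(ctrl.finish_job())
E
```

```text
31.0 [ 583.07513515 -231.74351347   97.60077221] [-3.4010122   1.39455273 16.98363916] 10.609649161678833
the job is handed in; nothing more can be done
None
```

I handed the job in at t = 31.0 s. The logger is seated in the station corner, and the stylus is still gripped and holding the reset key down.

**Seating the logger:** I pushed it onto the back stop until it stalled at 6 N, then onto the side rail at about 7.6 N. Comparing pictures afterwards, the logger moved about 1–2 mm between the side-rail push and the final press. A second push on the stop, at 7.3 N, fell in that interval.

**Pressing the key:** I gripped the blue stylus, lowered it through the blue-ringed hole and pressed. The force rose at about 0.5 N/mm. It then climbed steeply to 20 N at a hard stop after about 5 mm of travel. I eased off, and the arm now holds about 17 N, against the 4.5 N needed for full travel.

**Last checks:**
- **Back stop:** the seam between logger and stop was thin and even, with no dark gap.
- **Side rail:** the hole-to-rail distance agreed with the seated value to about 0.5–1 mm. That is the limit of the measurement, so a gap that small cannot be ruled out.
- **Angles:** yaw estimates for the station and logger differed by up to about 1 degree (-9.8 to -11.1). I took this as camera error, because the seam looked parallel.
- **Lateral force:** about 3.5 N of sideways force remains while pressing, mostly towards the stop.
- **Other objects:** as far as the top view showed, nothing else had moved. The arm hid part of the desk.

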